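# Roll the waiting cork into the cork caddy

### The job

Push the cork caddy's front lever all the way down so that its lid opens fully and the cork waiting in the side chute rolls inside, then let the lever back up slowly, taking about two seconds or more, so that the lid comes down gently and shuts without slamming. Use the lever, pressing it from above with the fingertips: do not touch the lid or the cork, and leave the tumbler, the jar and the bottle where they stand.

Things in the scene. Friction and masses are not known exactly. Their poses are not given: they have to be found in the camera images.
- caddy: Fixed steel open-topped box, 180 (x) x 160 (y) x 130 mm high, walls 3 mm. Origin: centre of its underside, on the counter; z up. The lever sticks out of its -x side (front); the lid hinge is along the top of its +x side; a small chute on its +y side slopes down to the mouth (64 mm wide in x, centred 35 mm in front of the origin, reaching 155 mm out in y, 177 mm high).
- lever_pad (a point): Middle of the top of the lever's steel pad (60 mm wide in caddy y, 45 mm long, 5 mm thick, arm 26 mm wide). At rest 192 mm in front of the caddy's origin, 112 mm above the counter, outer end tilted up 0.225 rad. It swings down about a level axis 75 mm in front of the caddy's origin and 85 mm high; fully down it is 58 mm above the counter, tilted 0.225 rad the other way, moved under 4 mm in x.
- lever (a joint): Lever angle in rad: 0 at rest (up), 0.45 at its stop (fully down). Linked rigidly to the lid: lid angle = 2.4 x lever angle. Needs about 3 to 9 N on the pad, and rises by itself, fast, when let go, so that the lid slams; it follows a finger that moves up.
- lid (a joint): Lid angle in rad: 0 shut, 1.08 fully open (front edge up). Lifted by the lever only; falls by its own weight and a weak spring.
- lid_front (a point): Middle of the top front edge of the lid, a steel cover 187 (x) x 164 (y) x 34 mm high with downturned sides, on top of the caddy. Its hinge line lies 93 mm behind the caddy's origin and 131 mm high; shut, it reaches 187 mm forward (caddy -x) from there. Its side edge holds the cork back.
- cork_center (a point): Centre of the cork: a loose cylinder 26 mm in diameter and 48 mm long, lying along caddy x in the chute against the lid's +y side. It rolls into the caddy by itself once the lid is up by about 0.2 to 0.3 rad; inside, on the floor, its centre is under 35 mm above the counter.
- tumbler: Bystander: clear glass tumbler, 76 mm in diameter at the rim, 90 mm high, loose. Origin: centre of its underside.
- jar: Bystander: green glass jar with a steel cap, 72 mm in diameter, 100 mm high, loose. Origin: centre of its underside. The jar and the tumbler stand to the left and right of the lever, in either order.
- bottle: Bystander: amber glass bottle with a cork cap, 72 mm in diameter, 240 mm high, loose, beside the caddy's -y side. Origin: centre of its underside.
- cork: The same cork as a body (origin on its curved side, midway along; use its centre point instead).
There are look-alikes about, which are no part of the job. What is meant by the cork is not green, and is the smaller of those in its own colour.

How it is judged:
By the outcome, as a careful person would: the job done as asked, in the order asked, and still so for the second after the job is handed in, with the robot touching nothing.
It also fails if it takes over 42 s, if anything falls off the work surface, if the arm or the gripper's body presses on something with over 40 N, if the wrist force passes 120 N, or if a joint passes its speed limit or range.

### The arm

A 7-joint arm with a two-finger parallel gripper is mounted at the origin on the work surface. World frame = base frame: x ahead of the robot, y to its left, z up, the work surface at z = 0. Lengths are in m, angles in rad, forces in N, time in s.
With the tool pointing down it reaches from about 0.4 to 0.875 m from the base axis. Payload 19.3 kg.
Tool frame: the origin (TCP) lies midway between the tips of the shut fingers; the grasp point (between the pads) lies 19 mm behind it; z points along the fingers, y is the line along which they close (so a half turn about z gives the same grasp; the last joint's range is limited). The gripper opens to 85 mm and grips with 20 to 120 N. Pads are 22 mm wide; open, the fingers measure 114 mm over their backs; the gripper's body (76 mm by 85 mm) begins 54 mm behind the grasp point. The pads swing forward as they close: fully open they stand 13 mm farther back than shut.
Start: joints at [1.037, 0.521, -0.036, 1.599, 0.021, 1.021, -0.113], TCP at [0.28, -0.559, 0.231] pointing down, gripper open.
Joint ranges: [-2.91, 2.91], [-0.3, 2.13], [-1.5, 1.42], [0.17, 2.43], [-1.26, 4.41], [0.16, 1.93], [-2.52, 2.52]. Speed limits (rad/s): [1.89, 1.89, 2.39, 2.39, 3.01, 3.01, 3.01].

### API

Orientations are given as [roll, pitch, yaw] about the fixed x, y, z axes, in that order (R = Rz(yaw) Ry(pitch) Rx(roll)).
In Python, from workcell import telemetry, grab_frame, calibration, bot, outline_of, landmark_of gives the robot as it stands. The module is installed in compiled form; this text tells all that it offers.
- The arm moves only by the shell command python3 -m inch 'ROWS' [FORCE]. ROWS is JSON, a list of rows, each a list of 7 numbers: the shift along the tool's x, y, z in m, then the turn, a rotation vector about the tool's x, y, z in rad, then the closure, from 0 (fully open) to 1 (shut). A call has 1 to 5 rows; each row shifts and turns the commanded pose from where the row before left it, along the tool's axes as they then stand; what a row does not reach is not made up. A row lasts 1/10 s, in which the tool goes at most 50 mm and 8.59 degrees, less where a joint would pass 70% of its speed; a pose out of reach is approached as far as the arm can. A call is refused whole if a number of a shift passes 0.05 or a number of a turn 0.15, either way. A call with a gripper value outside its range is refused whole. The fingers move at their own pace and stop on an object; FORCE is the grip in N (left out, the last holds). Time passes only in rows, so rows that do not move let the fingers close. It gives the time, the measured TCP pose, the force, the opening and the grip force at its end, in the units of the state.
- telemetry.observe(): the state, without advancing time (a new reading comes with each control period).
- grab_frame(name): name is "side" or "top"; returns the picture (480x640x3 uint8, red, green, blue); there is no depth.
- calibration(name): a dict with "fovy" (degrees; the focal length in pixels is half the picture's height over the tangent of half this angle, whatever the lens; pixels are square), "cx", "cy" (the principal point, pixels), "pose" (4x4, takes a point from camera to world coordinates). Camera axes: x right, y down, z forward; pixel columns grow to the right and rows downward; lengths in m; the calibration is good to about 2 mm. A picture is of the moment at which its call begins. calibration takes no time and is no camera call.
- bot.job_done(): hands the job in; it is judged then, once.
Trained networks look in the newest picture that a camera, given by its name, has taken for a name from the list of things; names that differ only in an ending like _2 or _b are one class to them, and where a whole thing is asked for, a point or a joint stands for the part that bears it (a point fixed in the world has none). Each returns a list of dicts, best first, with "score" (0 to 1); they miss things now and then, are a little off and sometimes report something else, mostly with a low value. They report only what shows in the picture. A call takes as long as a camera call. They do not tell look-alikes from the thing itself.
- outline_of(label, camera): "region" (480x640 bool, what is visible of it) and "rect" ([left, top, right, bottom] in pixels, round what is visible of it).
- landmark_of(label, camera): "xy" ([column, row] in pixels: a listed point, or the origin of a listed thing).
The state is a dict: "clock": time; "qpos": joint angles; "qd": joint speeds; "joint_efforts": joint torques, N m; "position": TCP position; "tool_rot": TCP orientation; "force": force on the tool from outside, world axes, zero at the start; "moment": the same for the moment, N m; "grip_width": finger opening in m; "finger_force": force on a finger pad.
Only numpy, scipy, OpenCV 4.12 (cv2) and the standard library are available. Lean on these libraries where they do the work, as an engineer would, in place of code of your own. Each camera call takes 0.05 s, during which the arm holds its last target. There are 200 camera calls.

## Working session

There is one attempt and no reset: what is moved stays moved. The work goes in short steps, Python scripts to look and compute and a shell command to move; the robot and the scene stay as the last step left them, time stands still between calls to the robot, and variables do not carry over. Pictures are saved under pics/ and viewed, at most 10 in all, crops included, and the job is handed in when it is done.

```bash
mkdir -p pics; cat > h.py <<'E'
import numpy as np, cv2
from workcell import *
def ray(cam,xy):
    c=calibration(cam); f=240/np.tan(np.radians(c['fovy'])/2); P=np.array(c['pose'])
    d=P[:3,:3]@np.array([(xy[0]-c['cx'])/f,(xy[1]-c['cy'])/f,1]); return P[:3,3],d
def atz(cam,xy,z):
    o,d=ray(cam,xy); return (o+d*(z-o[2])/d[2]).round(4)
def tri(a,b):
    (o1,d1),(o2,d2)=ray('side',a),ray('top',b)
    s=np.linalg.lstsq(np.c_[d1,-d2],o2-o1,rcond=None)[0]
    p,q=o1+d1*s[0],o2+d2*s[1]; return ((p+q)/2).round(4),round(float(np.linalg.norm(p-q)),4)
E
python3 - <<'E'
from h import *
for c in('side','top'):
    cv2.imwrite(f'pics/{c}0.png',grab_frame(c)[:,:,::-1])
    for n in('caddy','lever_pad','lid_front','cork_center','tumbler','jar','bottle'):
        r=landmark_of(n,c); print(c,n,[(round(d['score'],2),np.round(d['xy']).tolist()) for d in r[:4]])
print(telemetry.observe())
E
```

```text
side caddy [(0.95, [293.0, 227.0]), (0.72, [336.0, 178.0])]
side lever_pad [(0.72, [297.0, 226.0]), (0.59, [377.0, 202.0])]
side lid_front [(0.73, [337.0, 180.0])]
side cork_center [(0.97, [254.0, 290.0]), (0.72, [300.0, 210.0]), (0.55, [303.0, 300.0])]
side tumbler [(0.72, [387.0, 186.0])]
side jar [(0.68, [354.0, 298.0])]
side bottle [(0.92, [336.0, 176.0])]
top caddy []
top lever_pad [(0.64, [402.0, 298.0])]
top lid_front [(0.62, [399.0, 238.0])]
top cork_center [(0.74, [271.0, 252.0]), (0.65, [343.0, 216.0]), (0.56, [272.0, 201.0]), (0.5, [400.0, 299.0])]
top tumbler [(0.93, [487.0, 296.0])]
top jar [(0.61, [300.0, 302.0]), (0.27, [340.0, 215.0])]
top bottle [(0.63, [476.0, 222.0])]
{'clock': 0.8, 'qpos': array([ 1.03682782,  0.52144463, -0.03633195,  1.59951728,  0.02116918,
        1.02113111, -0.1128092 ]), 'qd': array([ 0.0009505 ,  0.00095086, -0.00147278, -0.00064622, -0.00064356,
        0.00052487, -0.00101402]), 'joint_efforts': array([ 2.46048628e-03, -9.26800132e+01,  1.97985873e+00, -3.70248592e+01,
        1.80993177e-02,  1.61677428e-03,  6.35089054e-05]), 'position': array([ 0.27956147, -0.55895308,  0.2312564 ]), 'tool_rot': array([-3.14147330e+00, -3.26303659e-05,  4.63728298e-01]), 'force': array([-0.11118792, -0.23206103,  0.13701552]), 'moment': array([ 0.02881566,  0.0142683 , -0.00280892]), 'finger_force': 0.0, 'grip_width': 0.08514666102091033}
```

View pics/side0.png

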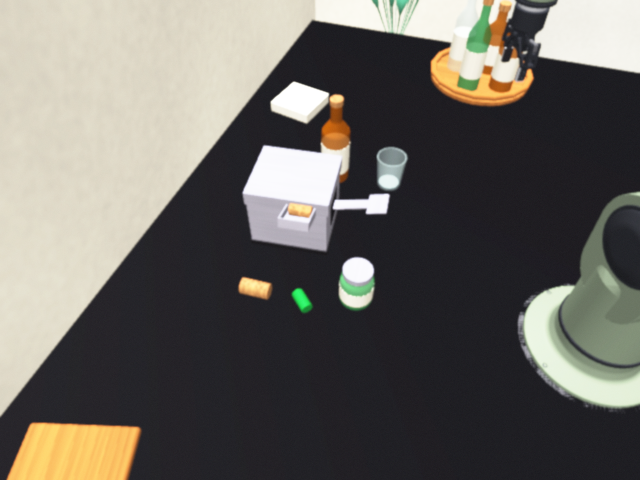

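View pics/top0.png

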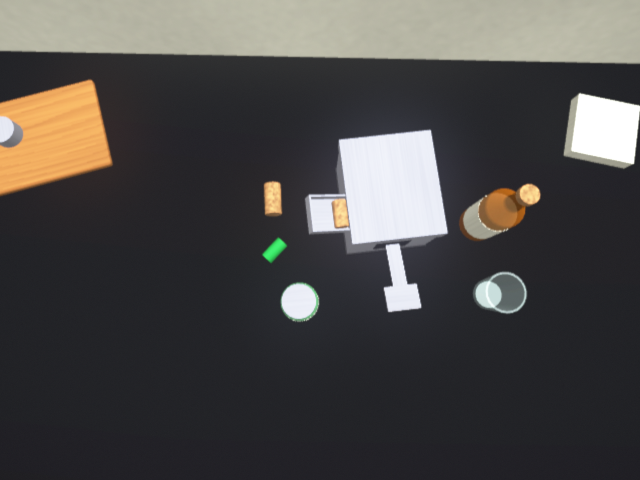

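The side view shows the pad at about (377,204), the jar at (357,285), the tumbler at (390,170) and the cork in the chute at (300,210). In the top view the pad is at (402,298), the chute cork at (341,213), the jar at (300,302) and the tumbler at (488,294). The loose larger cork and the green one are look-alikes.

```bash
python3 - <<'E'
from h import *
print('pad',tri((377,203),(402,298)),atz('top',(402,298),.112))
print('lidfront',tri((333,180),(399,238)),atz('top',(398.5,239),.16))
print('cork',tri((300,210),(341,213)))
# lid corners top view
L=[atz('top',p,.165) for p in((340,139),(431,131),(446,234),(352,243))]
print(L,[np.linalg.norm(L[i]-L[i-3]) for i in range(4)])
print('jar top',tri((358,268),(300,301)),'tumbler base',atz('top',(488,294),0),atz('side',(389,184),0),'rim',atz('top',(506,293),.09))
P=[atz('top',p,.112) for p in((384,290),(417,285),(421,307),(388,311))]
print('padcorners',P,np.mean(P,0))
print('yaws',[np.degrees(np.arctan2(*(a-b)[[1,0]])) for a,b in((L[0],L[3]),(L[1],L[2]))], 'arm', np.degrees(np.arctan2(*(atz('top',(393,247),.09)-atz('top',(402,298),.112))[[1,0]])))
E
```

```text
pad (array([ 0.4954, -0.1314,  0.108 ]), 0.0031) [ 0.4938 -0.1309  0.112 ]
lidfront (array([ 0.5963, -0.1178,  0.1588]), 0.004) [ 0.5923 -0.117   0.16  ]
cork (array([ 0.6391, -0.0188,  0.1461]), 0.0005)
[array([ 0.7688, -0.0149,  0.165 ]), array([ 0.7869, -0.1763,  0.165 ]), array([ 0.6016, -0.1973,  0.165 ]), array([ 0.5832, -0.0368,  0.165 ])] [np.float64(0.16241172987195232), np.float64(0.18648616570673548), np.float64(0.16155126121451358), np.float64(0.18688758653265336)]
jar top (array([0.4862, 0.0516, 0.097 ]), 0.0008) tumbler base [ 0.5088 -0.3285  0.    ] [ 0.5048 -0.3177  0.    ] rim [ 0.5069 -0.3269  0.09  ]
padcorners [array([ 0.5074, -0.0988,  0.112 ]), array([ 0.5174, -0.1581,  0.112 ]), array([ 0.4784, -0.1645,  0.112 ]), array([ 0.4704, -0.1056,  0.112 ])] [ 0.4934  -0.13175  0.112  ]
yaws [np.float64(6.729538387932111), np.float64(6.465728575994401)] arm 6.77624437948156
```

```bash
R='x'; python3 -m inch '[[0.025,-0.019,0,0,0,0,1],[0.025,-0.019,0,0,0,0,1],[0.025,-0.019,0,0,0,0,1],[0.025,-0.019,0,0,0,0,1],[0.025,-0.019,0,0,0,0,1]]' 30
python3 -m inch '[[0.025,-0.019,0,0,0,0,1],[0.025,-0.019,0,0,0,0,1],[0.025,-0.019,0,0,0,0,1],[0.025,-0.019,0,0,0,0,1],[0.025,-0.019,0,0,0,0,1]]'
python3 -m inch '[[0.025,-0.019,0,0,0,0,1],[0.025,-0.019,0,0,0,0,1],[0.025,-0.019,0,0,0,0,1],[0.025,-0.019,0,0,0,0,1],[0,0,0,0,0,0.115,1]]'
python3 -m inch '[[0,0,0,0,0,0.115,1],[0,0,0,0,0,0.115,1],[0,0,0,0,0,0,1],[0,0,0,0,0,0,1]]'
```

```text
clock: 1.3
position: [0.3493, -0.417, 0.2314]
tool_rot: [3.141, -0.0, 0.464]
force: [0.9, -0.0, -0.6]
grip_width: 0.0117
finger_force: 0.0
clock: 1.8
position: [0.4186, -0.2761, 0.2315]
tool_rot: [3.141, -0.0, 0.464]
force: [0.6, 0.4, 0.6]
grip_width: 0.0003
finger_force: 0.0
clock: 2.3
position: [0.4753, -0.1607, 0.2314]
tool_rot: [-3.141, -0.001, 0.353]
force: [-0.6, -2.1, 0.2]
grip_width: 0.0001
finger_force: 0.0
clock: 2.7
position: [0.4736, -0.1644, 0.2313]
tool_rot: [3.142, -0.0, 0.122]
force: [0.2, 0.2, 0.2]
grip_width: -0.0003
finger_force: 0.0
```

```bash
python3 -m inch '[[0.01,-0.0155,0,0,0,0,1],[0.0095,-0.0155,0,0,0,0,1],[0,0,0.02,0,0,0,1],[0,0,0.03,0,0,0,1],[0,0,0.03,0,0,0,1]]'
python3 -m inch '[[0,0,0.015,0,0,0,1],[0,0,0,0,0,0,1],[0,0,0,0,0,0,1]]'
python3 - <<'E'
from h import *
a=grab_frame('side')[120:260,220:460,::-1]; b=grab_frame('top')[170:340,280:540,::-1]
f=lambda i:cv2.resize(i,(390,290),interpolation=cv2.INTER_CUBIC)
cv2.imwrite('pics/above.png',np.hstack([f(a),f(b)]))
E
```

```text
clock: 3.2
position: [0.4896, -0.1314, 0.1507]
tool_rot: [3.141, -0.001, 0.122]
force: [0.4, -0.5, -0.4]
grip_width: -0.0
finger_force: 0.0
clock: 3.5
position: [0.4895, -0.1315, 0.1367]
tool_rot: [-3.141, -0.0, 0.12]
force: [0.5, -0.3, 0.6]
grip_width: -0.0002
finger_force: 0.0
```

View pics/above.png

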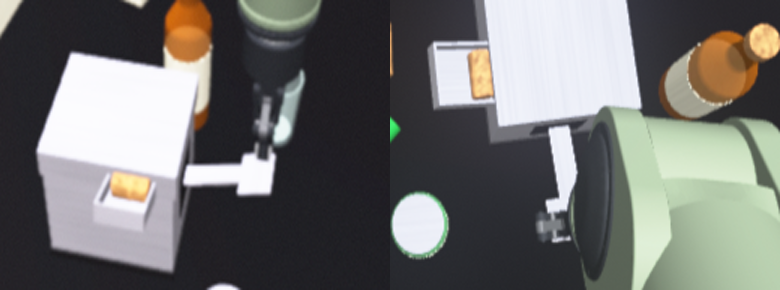

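The fingertips sit just above the pad in the side view. In the top view the fingers show near the pad's left edge, at about (388,304). I'll compare that with the projection before pressing.

```bash
python3 - <<'E'
from h import *
for c in('side','top'):
    k=calibration(c); P=np.array(k['pose']); f=240/np.tan(np.radians(k['fovy'])/2)
    for w in([.4895,-.1315,.1367],[.4895,-.1315,.19],[.4935,-.1315,.112],[.4895,-.1315,.114]):
        q=np.linalg.inv(P)@np.r_[w,1]; print(c,w,(q[:2]/q[2]*f+[k['cx'],k['cy']]).round(1))
    print(P[:3,3].round(2))
    i=grab_frame(c)[:,:,::-1]
    v=i[150:250,320:440] if c=='side' else i[260:340,350:450]
    cv2.imwrite(f'pics/z{c}.png',cv2.resize(v,None,fx=6,fy=6,interpolation=cv2.INTER_CUBIC))
E
```

```text
side [0.4895, -0.1315, 0.1367] [381.4 194.5]
side [0.4895, -0.1315, 0.19] [383.8 176.5]
side [0.4935, -0.1315, 0.112] [378.7 202. ]
side [0.4895, -0.1315, 0.114] [380.5 201.8]
[0.36 0.65 0.89]
top [0.4895, -0.1315, 0.1367] [405.2 300. ]
top [0.4895, -0.1315, 0.19] [411.8 299.1]
top [0.4935, -0.1315, 0.112] [402.4 298.2]
top [0.4895, -0.1315, 0.114] [402.6 300.4]
[0.46 0.02 0.91]
```

View pics/ztop.png

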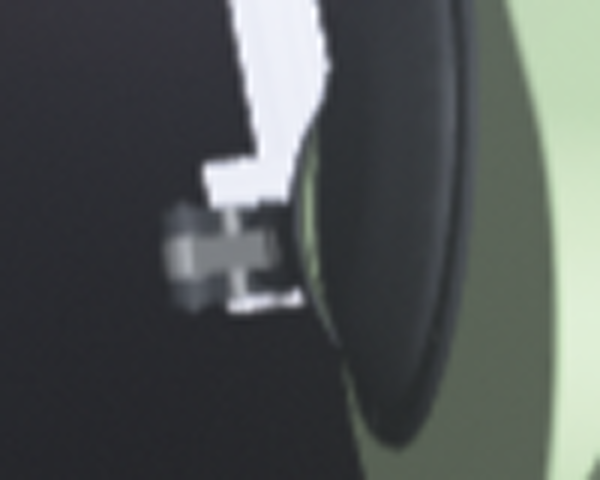

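View pics/zside.png

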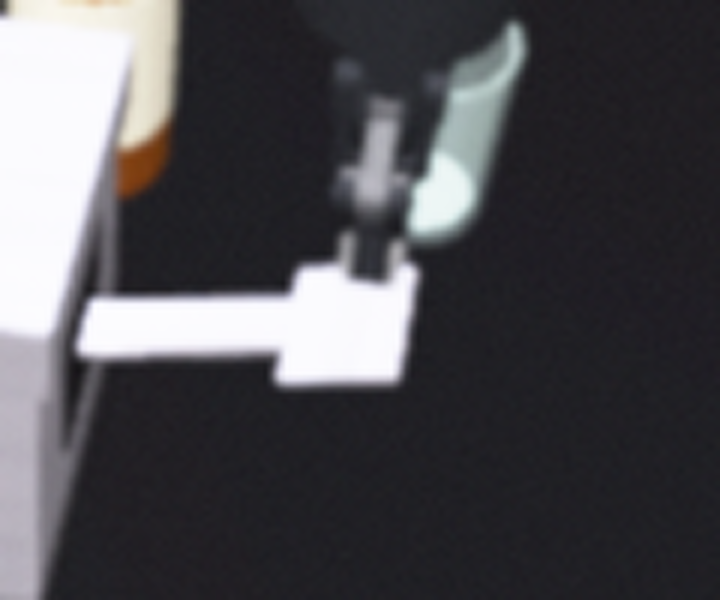

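The tip is at (382,196) in the side view, matching the projection. In the top view the knuckles are what overhang the pad, not the tips. I'll press down now.

```bash
python3 -m inch '[[0,0,0.008,0,0,0,1],[0,0,0.008,0,0,0,1],[0,0,0.005,0,0,0,1],[0,0,0.005,0,0,0,1],[0,0,0.004,0,0,0,1]]'
python3 -m inch '[[0,0,0.005,0,0,0,1],[0,0,0.005,0,0,0,1],[0,0,0.005,0,0,0,1],[0,0,0.005,0,0,0,1],[0,0,0.005,0,0,0,1]]'
python3 -m inch '[[0,0,0.005,0,0,0,1],[0,0,0.004,0,0,0,1],[0,0,0.004,0,0,0,1],[0,0,0.003,0,0,0,1],[0,0,0,0,0,0,1]]'
```

```text
clock: 4.2
position: [0.4888, -0.1315, 0.1057]
tool_rot: [-3.141, 0.001, 0.119]
force: [-3.8, -0.1, 6.7]
grip_width: 0.0001
finger_force: 2.8
clock: 4.7
position: [0.4888, -0.1315, 0.0807]
tool_rot: [-3.141, 0.001, 0.119]
force: [-2.9, -0.7, 5.4]
grip_width: -0.0003
finger_force: 2.6
clock: 5.2
position: [0.4895, -0.1313, 0.065]
tool_rot: [-3.141, -0.0, 0.119]
force: [2.0, -0.2, 4.0]
grip_width: -0.0002
finger_force: 1.9
```

```bash
python3 -m inch '[[0,0,0.003,0,0,0,1],[0,0,0.002,0,0,0,1],[0,0,0.001,0,0,0,1],[0,0,0,0,0,0,1]]'
python3 -m inch '[[0,0,0.001,0,0,0,1],[0,0,0.001,0,0,0,1],[0,0,0,0,0,0,1]]'
```

```text
clock: 5.6
position: [0.4893, -0.1314, 0.0592]
tool_rot: [-3.142, 0.0, 0.119]
force: [1.5, 0.4, 3.3]
grip_width: -0.0
finger_force: 1.5
clock: 5.9
position: [0.4896, -0.1314, 0.0578]
tool_rot: [3.141, -0.001, 0.119]
force: [-1.7, 2.3, 17.6]
grip_width: -0.0003
finger_force: 8.5
```

The force rose to 17.6 N, so the lever is on its stop. I'll hold it there and check the cork.

```bash
python3 -m inch '[[0,0,0,0,0,0,1],[0,0,0,0,0,0,1],[0,0,0,0,0,0,1],[0,0,0,0,0,0,1],[0,0,0,0,0,0,1]]'
python3 -m inch '[[0,0,0,0,0,0,1],[0,0,0,0,0,0,1],[0,0,0,0,0,0,1],[0,0,0,0,0,0,1],[0,0,0,0,0,0,1]]'
python3 - <<'E'
from h import *
a=grab_frame('side')[90:310,220:460,::-1]; b=grab_frame('top')[100:340,260:520,::-1]
f=lambda i:cv2.resize(i,(400,370),interpolation=cv2.INTER_CUBIC)
cv2.imwrite('pics/down.png',np.hstack([f(a),f(b)]))
for c in('side','top'): print([(round(d['score'],2),np.round(d['xy']).tolist()) for d in landmark_of('cork_center',c)])
E
```

```text
clock: 6.4
position: [0.4896, -0.1315, 0.0578]
tool_rot: [3.141, -0.001, 0.119]
force: [-1.4, 1.2, 16.5]
grip_width: 0.0001
finger_force: 7.9
clock: 6.9
position: [0.4896, -0.1315, 0.0578]
tool_rot: [3.141, -0.001, 0.119]
force: [-1.2, 1.3, 16.8]
grip_width: -0.0003
finger_force: 7.9
[(0.9, [255.0, 287.0]), (0.68, [312.0, 201.0]), (0.55, [302.0, 298.0]), (0.19, [316.0, 213.0])]
[(0.85, [413.0, 216.0]), (0.85, [270.0, 199.0]), (0.53, [272.0, 251.0])]
```

View pics/down.png

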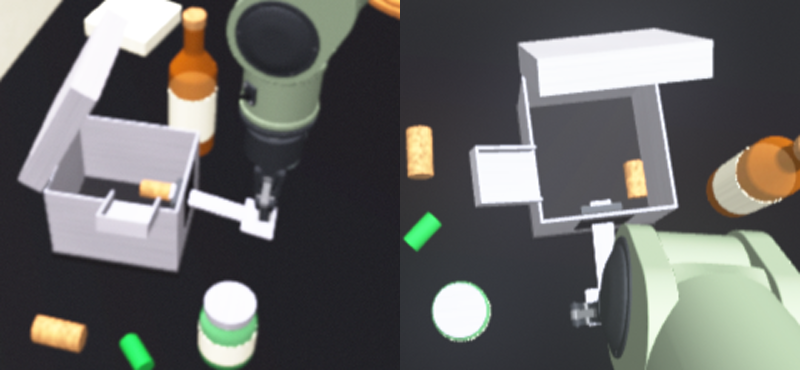

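The lid is fully open and the chute is empty. The cork lies inside the caddy, at about (413,216) in the full top picture. I'll raise the lever slowly at 1.5 mm per row, slower near the end.

```bash
python3 -c "
from h import *
print(tri((314,203),(413,216)))"
python3 -m inch '[[0,0,-0.002,0,0,0,1],[0,0,-0.0015,0,0,0,1],[0,0,-0.0015,0,0,0,1],[0,0,-0.0015,0,0,0,1],[0,0,-0.0015,0,0,0,1]]'
python3 -m inch '[[0,0,-0.0015,0,0,0,1],[0,0,-0.0015,0,0,0,1],[0,0,-0.0015,0,0,0,1],[0,0,-0.0015,0,0,0,1],[0,0,-0.0015,0,0,0,1]]'
python3 -m inch '[[0,0,-0.0015,0,0,0,1],[0,0,-0.0015,0,0,0,1],[0,0,-0.0015,0,0,0,1],[0,0,-0.0015,0,0,0,1],[0,0,-0.0015,0,0,0,1]]'
python3 -m inch '[[0,0,-0.0015,0,0,0,1],[0,0,-0.0015,0,0,0,1],[0,0,-0.0015,0,0,0,1],[0,0,-0.0015,0,0,0,1],[0,0,-0.0015,0,0,0,1]]'
python3 -m inch '[[0,0,-0.0015,0,0,0,1],[0,0,-0.0015,0,0,0,1],[0,0,-0.0015,0,0,0,1],[0,0,-0.0015,0,0,0,1],[0,0,-0.0015,0,0,0,1]]'
```

```text
(array([ 0.6665, -0.1762,  0.0088]), 0.001)
clock: 7.6
position: [0.4888, -0.1315, 0.0652]
tool_rot: [-3.141, 0.001, 0.119]
force: [-3.9, -0.3, 3.3]
grip_width: -0.0002
finger_force: 1.7
clock: 8.1
position: [0.4893, -0.1314, 0.0729]
tool_rot: [-3.142, 0.0, 0.119]
force: [-4.0, -0.9, 4.4]
grip_width: 0.0001
finger_force: 2.1
clock: 8.6
position: [0.4893, -0.1315, 0.0804]
tool_rot: [3.142, 0.0, 0.119]
force: [-3.9, 0.1, 4.0]
grip_width: 0.0001
finger_force: 2.3
clock: 9.1
position: [0.4894, -0.1315, 0.0879]
tool_rot: [3.142, -0.0, 0.119]
force: [-3.7, 0.7, 4.8]
grip_width: -0.0001
finger_force: 2.3
clock: 9.6
position: [0.4897, -0.1314, 0.0955]
tool_rot: [3.142, -0.001, 0.119]
force: [0.0, -0.5, 5.3]
grip_width: -0.0002
finger_force: 2.5
```

```bash
python3 -m inch '[[0,0,-0.0015,0,0,0,1],[0,0,-0.0015,0,0,0,1],[0,0,-0.0015,0,0,0,1],[0,0,-0.0015,0,0,0,1],[0,0,-0.0015,0,0,0,1]]'
python3 -m inch '[[0,0,-0.001,0,0,0,1],[0,0,-0.001,0,0,0,1],[0,0,-0.001,0,0,0,1],[0,0,-0.001,0,0,0,1],[0,0,-0.001,0,0,0,1]]'
python3 -m inch '[[0,0,-0.001,0,0,0,1],[0,0,-0.001,0,0,0,1],[0,0,-0.001,0,0,0,1],[0,0,-0.001,0,0,0,1],[0,0,-0.001,0,0,0,1]]'
python3 -m inch '[[0,0,-0.001,0,0,0,1],[0,0,-0.001,0,0,0,1],[0,0,-0.001,0,0,0,1],[0,0,-0.001,0,0,0,1],[0,0,-0.001,0,0,0,1]]'
```

```text
clock: 10.1
position: [0.4897, -0.1314, 0.103]
tool_rot: [3.142, -0.001, 0.119]
force: [4.5, 0.8, 5.3]
grip_width: 0.0003
finger_force: 2.6
clock: 10.6
position: [0.4893, -0.1314, 0.1078]
tool_rot: [-3.142, 0.0, 0.119]
force: [4.8, -0.0, 4.6]
grip_width: -0.0001
finger_force: 2.6
clock: 11.1
position: [0.4893, -0.1314, 0.1129]
tool_rot: [-3.142, 0.0, 0.119]
force: [3.8, 0.2, 4.5]
grip_width: -0.0003
finger_force: 2.6
clock: 11.6
position: [0.4885, -0.1315, 0.1175]
tool_rot: [-3.141, 0.002, 0.119]
force: [-0.3, -0.2, -0.4]
grip_width: 0.0001
finger_force: 0.0
```

Contact has released at rest height. I'll back the hand off and take a last look.

```bash
python3 -m inch '[[0,0,-0.005,0,0,0,1],[0,0,-0.02,0,0,0,1],[0,0,-0.03,0,0,0,1],[0,0,-0.03,0,0,0,1],[0,0,-0.02,0,0,0,1]]'
python3 -m inch '[[0,0.02,0,0,0,0,1],[-0.01,0.03,0,0,0,0,1],[-0.01,0.03,0,0,0,0,1],[-0.01,0.03,0,0,0,0,1],[0,0,0,0,0,0,1]]'
python3 - <<'E'
from h import *
a=grab_frame('side')[90:310,220:460,::-1]; b=grab_frame('top')[100:340,260:520,::-1]
f=lambda i:cv2.resize(i,(400,370),interpolation=cv2.INTER_CUBIC)
cv2.imwrite('pics/end.png',np.hstack([f(a),f(b)]))
E
```

```text
clock: 12.1
position: [0.4894, -0.1315, 0.2249]
tool_rot: [3.141, -0.001, 0.119]
force: [-0.5, 0.4, -0.4]
grip_width: -0.0002
finger_force: 0.0
clock: 12.6
position: [0.4709, -0.2482, 0.2229]
tool_rot: [3.14, 0.001, 0.114]
force: [0.7, 1.3, -0.6]
grip_width: 0.0001
finger_force: 0.0
```

View pics/end.png

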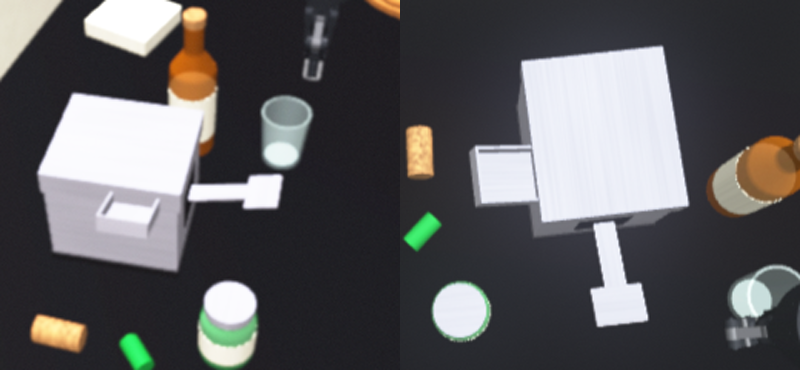

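The lid is shut, the lever is up, the chute is empty, the bystanders have not moved, and the arm is clear.

```bash
python3 -c "
from workcell import bot
print(bot.job_done())"
```

```text
the job is handed in; nothing more can be done
None
```

I pressed the lever to its stop so the lid opened fully and the cork rolled into the caddy, then let it up over about 4.5 s; the lid is shut, the tumbler, jar and bottle look unmoved, and the job is handed in.

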